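# Fetch the mould core from behind the spray cans

### The job

The brass mould core stands hemmed in by three spray cans on the grey tool tray. First stand all three cans upright in the white side tray, then fetch the core and lay it flat in the frame of the black mould, its long side along the frame's long side, and only then put each can back upright in the middle of the spot of its own colour on the tool tray. Do not knock over a can or the core, and leave the amber jar where it is.

Things in the scene. Friction and masses are not known exactly. Their poses are not given: they have to be found in the camera images.
- can_red_mid (a point): spray can with red cap and red band on bare metal, loose, upright: 46 mm diameter up to 76 mm, then the cap of 43 mm diameter, 100 mm tall in all, 0.14 to 0.25 kg. Point on its axis half-way up (50 mm above its foot); z along the axis. Starts on the spot of its own colour. Best gripped 15 to 20 mm above the point, clear of the core beside it; its turn about its axis does not matter.
- can_yellow_mid (a point): spray can with yellow cap and yellow band on bare metal, loose, upright: 46 mm diameter up to 76 mm, then the cap of 43 mm diameter, 100 mm tall in all, 0.14 to 0.25 kg. Point on its axis half-way up (50 mm above its foot); z along the axis. Starts on the spot of its own colour. Best gripped 15 to 20 mm above the point, clear of the core beside it; its turn about its axis does not matter.
- can_blue_mid (a point): spray can with blue cap and blue band on bare metal, loose, upright: 46 mm diameter up to 76 mm, then the cap of 43 mm diameter, 100 mm tall in all, 0.14 to 0.25 kg. Point on its axis half-way up (50 mm above its foot); z along the axis. Starts on the spot of its own colour. Best gripped 15 to 20 mm above the point, clear of the core beside it; its turn about its axis does not matter.
- spot_red: flat red disc fixed on the grey tool tray, 68 mm diameter, 3 mm thick: home of the red can. Origin at the centre of its underside, 12 mm above the bench; axes as the tool tray's: +x towards its dark back lip. Two spots lie left and right of the core, 58 mm from its middle; the third about 72 mm in front (-x); which colour lies where changes.
- spot_yellow: flat yellow disc fixed on the grey tool tray, 68 mm diameter, 3 mm thick: home of the yellow can. Origin at the centre of its underside, 12 mm above the bench; axes as the tool tray's: +x towards its dark back lip. Two spots lie left and right of the core, 58 mm from its middle; the third about 72 mm in front (-x); which colour lies where changes.
- spot_blue: flat blue disc fixed on the grey tool tray, 68 mm diameter, 3 mm thick: home of the blue can. Origin at the centre of its underside, 12 mm above the bench; axes as the tool tray's: +x towards its dark back lip. Two spots lie left and right of the core, 58 mm from its middle; the third about 72 mm in front (-x); which colour lies where changes.
- core_mid (a point): brass mould core, loose, upright: block 60 (x) by 38 (y) by 50 mm high with a copper step 40 by 20 by 8 mm on top, about 0.35 kg. Point at its centre, 29 mm above its underside; z up. Starts on the grey tool tray (240 mm wide, 260 deep, plate top 12 mm above the bench), 13 mm before a back lip 30 mm high, cans 16 to 19 mm off at left, right and front. Grip it across the 38 mm sides once they are gone.
- side_tray: white shallow tray with a black floor, fixed, 270 mm (its x) by 130 mm (its y), rim 14 mm high, 4 mm walls; origin at the centre of its underside, inner floor 5 mm above the bench. Stands left or right of the tool tray. Room for three cans in a row along its x, 80 mm apart.
- mould: dark steel mould plate, fixed, 170 (x) by 140 (y) by 15 mm thick; on its middle a raised black frame (6 mm high, 14 mm wide) round a silvery recess of 78 (x) by 56 mm (y); steel handle loop on its -x edge. Origin at the centre of its underside; recess floor 15 mm above it. On the other side of the tool tray from the side tray. The core goes in the recess, x along x, either way round.
- jar: small amber glass jar with a black lid, loose, 42 mm diameter, 55 mm tall, on a front corner of the tool tray (a green tape roll of 48 mm diameter, 20 mm high, is on the other); origin at the centre of its underside. To be left where it is.
Mind the look-alikes: they are no part of the job. Leave any blue or red look-alike of the part that bears core_mid alone.

How it is judged:
By the outcome, as a careful person would: the job done as asked, in the order asked, and still so for the second after the job is handed in, with the robot touching nothing.
It also fails if it takes over 134 s, if anything falls off the work surface, if the arm or the gripper's body presses on something with over 40 N, if the wrist force passes 120 N, or if a joint passes its speed limit or range.

### The arm

A 7-joint arm with a two-finger parallel gripper is mounted at the origin on the work surface. World frame = base frame: x ahead of the robot, y to its left, z up, the work surface at z = 0. Lengths are in mm, angles in rad, forces in N, time in s.
With the tool pointing down it reaches from about 400 to 850 mm from the base axis. Payload 6.9 kg.
Tool frame: the origin (TCP) lies on the centre line of the jaws, within the pads' length; the fingertips stand 19 mm ahead of it and the grasp point (between the pads) is the TCP; z points along the fingers, y is the line along which they close (so a half turn about z gives the same grasp; the last joint's range is limited). The gripper opens to 85 mm and grips with 20 to 120 N. Pads are 22 mm wide; open, the fingers measure 114 mm over their backs; the gripper's body (76 mm by 85 mm) begins 54 mm behind the grasp point. The pads swing forward as they close: fully open they stand 13 mm farther back than shut.
Start: joints at [1.236, 0.507, -0.238, 1.5, 0.126, 1.149, -0.155], TCP at [266.635, -565.258, 222.675] pointing down, gripper open.
Joint ranges: [-3.08, 3.08], [-0.24, 2.05], [-1.43, 1.35], [0, 2.5], [-1.52, 4.66], [0.17, 1.96], [-2.89, 2.89]. Speed limits (rad/s): [2.39, 2.39, 3.14, 3.14, 3.14, 3.14, 3.14].

### API

Orientations are given as a rotation vector (axis times angle).
In Python, from bench import sense, imaging, env, models gives the robot as it stands.
- The arm moves only by the shell command python3 -m pendant 'ROWS' [OPENING]. ROWS is JSON, a list of rows, each a list of 4 numbers: the shift along the tool's x, y, z scaled (see below), then the turn about the tool's z scaled (see below). A call has 1 to 12 rows; each row is the pose to reach, as a shift and turn from the pose commanded when the call began, along the tool's axes at that moment, turning the shorter way round; what a row does not reach only later rows make up. The controller multiplies each number of a shift by 60 cm and each number of a turn by 180 degrees. A row lasts 1/12 s, in which the tool goes at most 41.7 mm and 7.16 degrees, less where a joint would pass 70% of its speed; a pose out of reach is approached as far as the arm can. A call with a number of a shift or a turn outside -1 to 1 is refused whole. A call with a gripper value outside its range is refused whole. OPENING is the closure, from -1 (fully open) to 1 (shut), set as the call begins (- or left out, the last holds). The fingers move at their own pace and stop on an object; the grip force is fixed at half the most. Time passes only in rows, so rows that repeat a pose let the fingers close. It gives the time, the measured TCP pose, the force, the opening and the grip force at its end, in the units of the state.
- sense(): the state, without advancing time (a new reading comes with each control period).
- imaging.capture(name): name is "scene" or "top"; returns a dict with "img" (480x640x3 uint8, red, green, blue), "fx", "fy", "cx", "cy" (pixels), "R" (3x3) and "t" (3): a world point X has camera coordinates R X + t. Camera axes: x right, y down, z forward; pixel columns grow to the right and rows downward; lengths in mm; the calibration is good to about 2 mm. A picture is of the moment at which its call begins. There is no depth.
- env.finish_job(): hands the job in; it is judged then, once.
Trained networks look in a picture, given as the dict that the camera call returned (one of the last four; its "shot" number tells which), for a name from the list of things; names that differ only in an ending like _2 or _b are one class to them, and where a whole thing is asked for, a point or a joint stands for the part that bears it (a point fixed in the world has none). Each returns a list of dicts, best first, with "confidence" (0 to 1); they miss things now and then, are a little off and sometimes report something else, mostly with a low value. They report only what shows in the picture. A call takes as long as a camera call. They do not tell look-alikes from the thing itself.
- models.outline_of(picture, target): "region" (480x640 bool, what is visible of it) and "location" ([column, row] in pixels, amid what is visible of it).
- models.pinpoint(picture, target): "location" ([column, row] in pixels: a listed point, or the origin of a listed thing).
The state is a dict: "t": time; "qpos": joint angles; "joint_vel": joint speeds; "joint_torque": joint torques, N m; "ee_pos": TCP position; "ee_rot": TCP orientation; "contact_force": force on the tool from outside, world axes, zero at the start; "wrist_torque": the same for the moment, N m; "gripper_width": finger opening in mm; "grip_force": force on a finger pad.
Only numpy, scipy, OpenCV 4.12 (cv2) and the standard library are available. Lean on these libraries where they do the work, as an engineer would, in place of code of your own. Each camera call takes 0.05 s, during which the arm holds its last target. There are 200 camera calls.

## Working session

There is one attempt and no reset: what is moved stays moved. The work goes in short steps, Python scripts to look and compute and a shell command to move; the robot and the scene stay as the last step left them, time stands still between calls to the robot, and variables do not carry over. Pictures are saved under pics/ and viewed, at most 14 in all, crops included, and the job is handed in when it is done.

```bash
mkdir -p pics; ls
cat > h.py <<'E'
import numpy as np, cv2, json
from bench import sense, imaging, env, models
def ray(p,uv,z):
    R=np.array(p["R"]);t=np.array(p["t"]);C=-R.T@t
    d=R.T@np.array([(uv[0]-p["cx"])/p["fx"],(uv[1]-p["cy"])/p["fy"],1.])
    return (C+d*(z-C[2])/d[2]).round(1)
def proj(p,X):
    c=np.array(p["R"])@np.array(X,float)+np.array(p["t"]);return [round(p["fx"]*c[0]/c[2]+p["cx"]),round(p["fy"]*c[1]/c[2]+p["cy"])]
def save(p,n,crop=None,s=1):
    im=p["img"][...,::-1]
    if crop: a,b,c,d=crop; im=im[b:d,a:c]
    cv2.imwrite("pics/"+n,cv2.resize(im,None,fx=s,fy=s,interpolation=cv2.INTER_CUBIC))
E
python3 - <<'E'
from h import *
s=sense();print(s["t"],s["ee_pos"],s["ee_rot"],s["gripper_width"])
Z=dict(can_red_mid=65,can_yellow_mid=65,can_blue_mid=65,spot_red=12,spot_yellow=12,spot_blue=12,core_mid=41,side_tray=0,mould=0,jar=12)
for n in ["scene","top"]:
    p=imaging.capture(n);save(p,n+"0.png")
    R=np.array(p["R"]);print(n,"cam",(-R.T@np.array(p["t"])).round())
    for k,z in Z.items():
        for d in models.pinpoint(p,k)[:3]: print(k,np.round(d["location"]),round(d["confidence"],2),ray(p,d["location"],z))
E
```

```text
pics
0.0 [ 266.38782493 -564.83701431  221.84549387] [-3.06394317e+00 -6.86445623e-01  6.30136396e-04] 85.27051695819014
scene cam [1001.  517.  513.]
can_red_mid [267. 222.] 0.61 [ 624.9 -105.4   65. ]
can_yellow_mid [316. 227.] 0.71 [560.7 -35.3  65. ]
can_blue_mid [296. 252.] 0.82 [638.6   7.3  65. ]
spot_red [269. 238.] 0.47 [ 612.6 -123.1   12. ]
spot_yellow [313. 249.] 0.53 [563.7 -41.   12. ]
spot_blue [297. 277.] 0.79 [637.7  10.4  12. ]
spot_blue [313. 250.] 0.71 [564.7 -39.3  12. ]
spot_blue [286. 249.] 0.69 [606.2 -72.7  12. ]
core_mid [286. 248.] 0.88 [626.7 -42.   41. ]
core_mid [417. 280.] 0.67 [502.5 165.9  41. ]
side_tray [275. 196.] 0.77 [ 491.1 -284.2    0. ]
mould [480. 351.] 0.73 [511.3 307.4   0. ]
jar [370. 260.] 0.56 [498.   52.3  12. ]
jar [276. 196.] 0.16 [ 503.1 -260.7   12. ]
top cam [ 523.    9. 1127.]
can_red_mid [377. 202.] 0.64 [ 624.5 -110.7   65. ]
can_yellow_mid [342. 241.] 0.78 [558.1 -50.9  65. ]
can_blue_mid [310. 194.] 0.92 [638.3   4.1  65. ]
can_blue_mid [469. 276.] 0.39 [ 498.3 -269.2   65. ]
spot_red [371. 204.] 0.56 [ 625.8 -106.    12. ]
spot_yellow [339. 243.] 0.77 [556.3 -47.9  12. ]
spot_blue [308. 196.] 0.74 [641.   8.  12.]
core_mid [338. 203.] 0.9 [625.8 -44.6  41. ]
core_mid [222. 280.] 0.88 [490. 158.  41.]
core_mid [223. 189.] 0.81 [650.3 157.9  41. ]
side_tray [469. 278.] 0.59 [ 493.3 -285.6    0. ]
mould [143. 268.] 0.91 [510.2 306.1   0. ]
jar [286. 280.] 0.94 [488.9  48.   12. ]
```

View pics/top0.png

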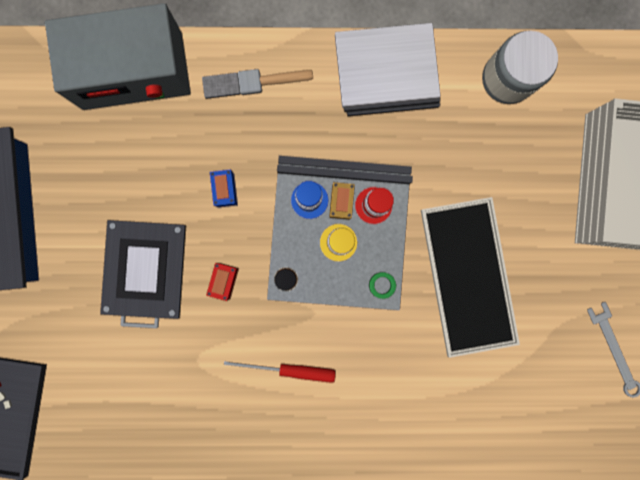

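View pics/scene0.png

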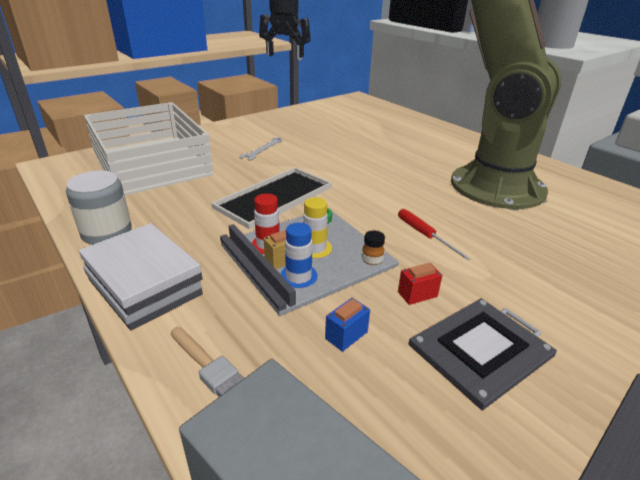

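The top picture shows the brass core at (342,201). Blue can is left at (310,197), red right at (375,203), yellow in front at (340,242). The jar is at (286,280), the side tray at (469,277) and the mould recess at (142,268). What could be taken for the core: the blue block (223,188), the red block (222,281) and the brass block (342,201). I choose the brass one, hemmed in by the cans.

```bash
cat >> h.py <<'E'
def rect(p,mask,z):
    cs,_=cv2.findContours(mask.astype(np.uint8),cv2.RETR_EXTERNAL,cv2.CHAIN_APPROX_NONE)
    c=max(cs,key=cv2.contourArea)[:,0]
    P=np.array([ray(p,u,z)[:2] for u in c],np.float32)
    (x,y),(w,h),a=cv2.minAreaRect(P); return np.round([x,y,w,h,a],1)
def hsv(p): return cv2.cvtColor(p["img"],cv2.COLOR_RGB2HSV).astype(int)
def box(m,a,b,c,d):
    o=np.zeros_like(m);o[b:d,a:c]=m[b:d,a:c];return o
E
python3 - <<'E'
from h import *
p=imaging.capture("top");H=hsv(p);h,s,v=H[...,0],H[...,1],H[...,2]
save(p,"crop1.png",(255,140,425,315),4) if 0 else save(p,"crop1.png",(255,145,425,270),4)
print("floor",rect(p,box((v<60),428,205,512,350),5))
print("trayouter",rect(p,box((s<90)|(v<60),415,190,522,362),14))
print("recess",rect(p,box((v>150)&(s<60),120,235,170,300),15))
print("mould",rect(p,box((v<110),95,215,190,322),15))
print("tray",rect(p,box((s<70),260,150,420,315),12))
for n,m in dict(blue=(h>100)&(h<130)&(s>120),red=((h<8)|(h>172))&(s>140),yel=(h>20)&(h<32)&(s>170)).items():
    m=box(m,285,150,405,270);print(n,rect(p,m,15), np.argwhere(m).mean(0).round())
for k in ["core_mid","side_tray","mould","can_red_mid","can_yellow_mid","can_blue_mid"]:
    for d in models.outline_of(p,k)[:1]:
        if d["confidence"]>.3: print(k,d["location"],rect(p,d["region"],{"core_mid":62,"side_tray":14,"mould":15}.get(k,115)))
E
```

```text
floor [ 495.4 -284.7  251.2  112.    10. ]
trayouter [ 495.4 -283.6  273.3  135.    10. ]
recess [509.3 304.6  54.3  78.4  86.7]
mould [504.3 302.4 140.4 178.2  86.5]
tray [574.9 -49.3 245.5 261.6  85.4]
blue [633.7   5.7  66.3  65.1  45. ] [199. 309.]
red [ 624.4 -111.1   65.1   65.1   89.5] [204. 375.]
yel [556.8 -46.9  63.   62.9  90. ] [242. 339.]
core_mid [339.8, 202.9] [628.4 -49.9  39.   62.8  84.6]
side_tray [469.6, 277.7] [ 496.2 -283.6  270.1  134.6   10.1]
mould [142.6, 269.0] [500.9 303.2 143.1 188.1  86.8]
can_red_mid [376.1, 198.7] [ 621.1 -105.3   43.    52.5   45. ]
can_yellow_mid [343.2, 239.4] [556.2 -46.   42.6  42.5  90. ]
can_blue_mid [307.3, 194.0] [631.6   8.   49.4  45.9  -0. ]
```

View pics/crop1.png

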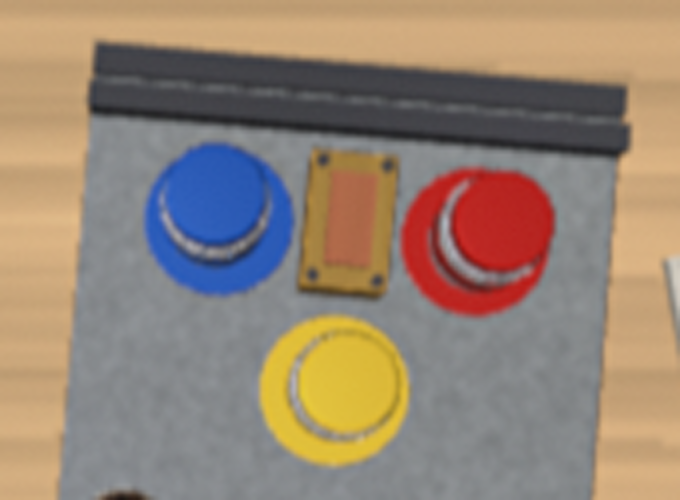

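The crop confirms the brass core with its copper step at (339,203) of the full picture, cans on their own spots. Spot geometry (58/72 mm) fits within 1 mm. Next, cap positions and the first rows.

```bash
cat > plan.py <<'E'
# plan.py x,y,z,psi ... : rows from the present pose (psi: world direction of tool x, deg); @x,y,z,psi first = start from that pose
import sys
from h import *
from scipy.spatial.transform import Rotation as Ro
a=sys.argv[1:]
s=sense();R=Ro.from_rotvec(s["ee_rot"]).as_matrix();P=np.array(s["ee_pos"]);psi=np.degrees(np.arctan2(R[1,0],R[0,0]))
if a and a[0][0]=="@": *P,psi=map(float,a.pop(0)[1:].split(","));P=np.array(P)
print("at",P.round(1),"psi",round(psi,2),"w",round(s["gripper_width"],1),"t",round(s["t"],2))
c,n=np.cos(np.radians(psi)),np.sin(np.radians(psi))
for g in a:
    x,y,z,q=map(float,g.split(","));d=np.array([x,y,z])-P
    L=np.array([c*d[0]+n*d[1], n*d[0]-c*d[1], -d[2]])
    t=-((q-psi+180)%360-180)
    print(g,"->",(L/600).round(4).tolist()+[round(t/180,4)])
E
python3 - <<'E'
from h import *
p=imaging.capture("top")
for n,u in dict(blue=(308.9,193.3),red=(380.7,200),yel=(342.4,240.5)).items(): print(n,ray(p,u,115))
E
python3 plan.py 450,-280,222,85.4 633.7,5.5,190,85.4 633.7,5.5,82,85.4
```

```text
blue [634.4   6.6 115. ]
red [ 623.6 -111.3  115. ]
yel [557.  -48.3 115. ]
at [ 266.6 -565.3  222.7] psi 25.25 w 85.3 t 1.5
450,-280,222,85.4 -> [0.4793, -0.2996, 0.0011, np.float64(-0.3342)]
633.7,5.5,190,85.4 -> [0.9592, -0.5994, 0.0545, np.float64(-0.3342)]
633.7,5.5,82,85.4 -> [0.9592, -0.5994, 0.2345, np.float64(-0.3342)]
```

```bash
python3 -m pendant '[[0.48,-0.3,0,-0.334],[0.48,-0.3,0,-0.334],[0.48,-0.3,0,-0.334],[0.48,-0.3,0,-0.334],[0.48,-0.3,0,-0.334],[0.48,-0.3,0,-0.334],[0.48,-0.3,0,-0.334],[0.96,-0.6,0.05,-0.334],[0.96,-0.6,0.05,-0.334],[0.96,-0.6,0.05,-0.334],[0.96,-0.6,0.05,-0.334],[0.96,-0.6,0.05,-0.334]]' -1; python3 plan.py 633.9,6,190,85.4 633.9,6,82,85.4
```

```text
t: 2.5
ee_pos: [537.5, -143.6, 206.7]
ee_rot: [2.309, 2.129, 0.0]
contact_force: [0.9, -0.4, 1.0]
gripper_width: 85.3
grip_force: 0.0
at [ 537.5 -143.6  206.7] psi 85.34 w 85.3 t 2.5
633.9,6,190,85.4 -> [0.2616, 0.1399, 0.0278, np.float64(-0.0003)]
633.9,6,82,85.4 -> [0.2616, 0.1399, 0.2078, np.float64(-0.0003)]
```

```bash
python3 -m pendant '[[0.26,0.14,0.027,0],[0.26,0.14,0.027,0],[0.26,0.14,0.027,0],[0.26,0.14,0.027,0],[0.26,0.14,0.027,0],[0.26,0.14,0.027,0],[0.26,0.14,0.027,0],[0.26,0.14,0.027,0]]'; python3 plan.py 633.9,6,150,85.4 633.9,6,82,85.4
python3 - <<'E'
from h import *
p=imaging.capture("scene");save(p,"a.png",(200,130,400,300),4)
E
```

```text
t: 3.17
ee_pos: [632.6, 1.7, 190.3]
ee_rot: [2.31, 2.128, -0.002]
contact_force: [-0.3, 0.2, -0.0]
gripper_width: 85.1
grip_force: 0.0
at [632.6   1.7 190.3] psi 85.29 w 85.1 t 3.17
633.9,6,150,85.4 -> [0.0073, 0.0016, 0.0671, np.float64(-0.0006)]
633.9,6,82,85.4 -> [0.0073, 0.0016, 0.1805, np.float64(-0.0006)]
```

View pics/a.png

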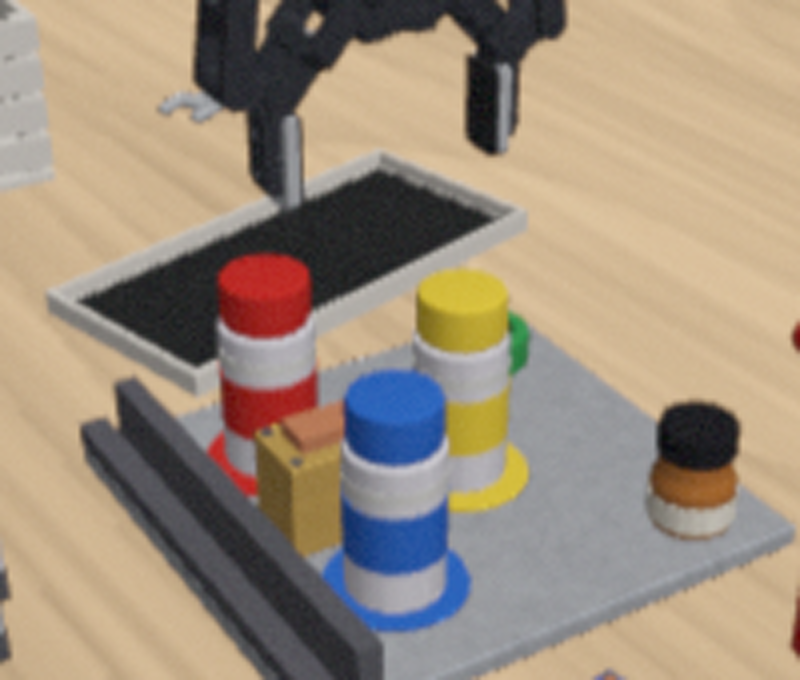

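The picture shows the gripper above the blue can (crop 395,430), fingers fore and aft. Descend.

```bash
python3 -m pendant '[[0.007,0.0016,0.03,0],[0.007,0.0016,0.06,0],[0.007,0.0016,0.09,0],[0.007,0.0016,0.12,0],[0.007,0.0016,0.15,0],[0.007,0.0016,0.17,0],[0.007,0.0016,0.18,0],[0.007,0.0016,0.18,0],[0.007,0.0016,0.18,0]]'; python3 plan.py 633.9,6,195,85.4 574.2,-270.4,195,10
```

```text
t: 3.97
ee_pos: [634.5, 7.0, 83.0]
ee_rot: [2.31, 2.129, 0.0]
contact_force: [0.4, -0.1, 0.4]
gripper_width: 85.4
grip_force: 0.0
at [634.5   7.   83. ] psi 85.33 w 85.4 t 3.97
633.9,6,195,85.4 -> [-0.0018, -0.0009, -0.1867, np.float64(-0.0004)]
574.2,-270.4,195,10 -> [-0.4691, -0.0625, -0.1867, np.float64(0.4185)]
```

Close and lift.

```bash
python3 -m pendant '[[0,0,0,0],[0,0,0,0],[0,0,0,0],[0,0,0,0],[0,0,0,0],[0,0,0,0],[0,0,-0.03,0],[0,0,-0.06,0],[0,0,-0.1,0],[0,0,-0.14,0],[0,0,-0.17,0],[0,0,-0.19,0]]' 1; python3 plan.py 574.2,-270.4,195,10
```

```text
t: 4.97
ee_pos: [634.8, 7.9, 198.7]
ee_rot: [2.308, 2.129, 0.003]
contact_force: [0.5, -0.4, -1.6]
gripper_width: 41.0
grip_force: 61.0
at [634.8   7.9 198.7] psi 85.38 w 41.0 t 4.97
574.2,-270.4,195,10 -> [-0.4704, -0.0634, 0.0062, np.float64(0.4188)]
```

```bash
python3 -m pendant '[[-0.03,-0.004,0,0.03],[-0.07,-0.01,0,0.07],[-0.12,-0.016,0,0.11],[-0.17,-0.023,0,0.15],[-0.22,-0.03,0,0.19],[-0.27,-0.036,0,0.23],[-0.32,-0.043,0,0.27],[-0.37,-0.05,0,0.31],[-0.41,-0.055,0,0.35],[-0.44,-0.059,0,0.38],[-0.46,-0.062,0,0.41],[-0.47,-0.063,0,0.419]]'; python3 -m pendant '[[0,0,0,0],[0,0,0,0]]';python3 plan.py 574.2,-270.4,80,10  574.2,-270.4,73,10
python3 - <<'E'
from h import *
p=imaging.capture("scene");save(p,"b.png",(180,60,380,260),3)
E
```

```text
t: 5.97
ee_pos: [572.7, -272.9, 196.2]
ee_rot: [3.13, 0.261, -0.002]
contact_force: [-0.5, -0.3, -2.3]
gripper_width: 41.4
grip_force: 61.0
t: 6.13
ee_pos: [574.1, -269.4, 196.3]
ee_rot: [-3.128, -0.278, -0.0]
contact_force: [-0.3, 0.3, -1.6]
gripper_width: 40.7
grip_force: 61.0
at [ 574.1 -269.4  196.3] psi 10.14 w 40.7 t 6.13
574.2,-270.4,80,10 -> [-0.0001, 0.0016, 0.1938, np.float64(0.0008)]
574.2,-270.4,73,10 -> [-0.0001, 0.0016, 0.2055, np.float64(0.0008)]
```

View pics/b.png

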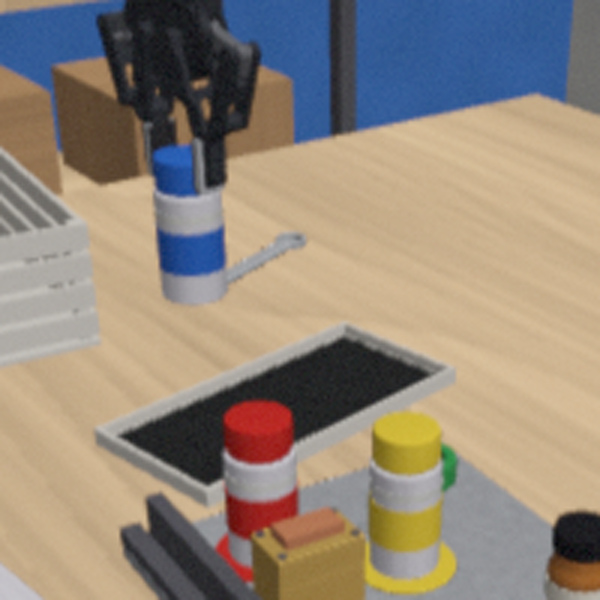

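Run:
```python
from h import *
p=imaging.capture("scene")
for z in (100,110,120,130,140,150): print(z,proj(p,(574.1,-269.4,z)),proj(p,(574.1,-269.4,z+100)))
for d in models.pinpoint(p,"can_blue_mid")[:2]:print(d)
r=models.outline_of(p,"can_blue_mid")[0];ys,xs=np.where(r["region"]);print(r["confidence"],ys.min(),ys.max(),xs.min(),xs.max())
```

```text
100 [245, 168] [242, 123]
110 [245, 164] [242, 118]
120 [245, 160] [241, 114]
130 [244, 155] [241, 109]
140 [244, 151] [240, 104]
150 [244, 146] [240, 99]
{'location': [242.6, 133.2], 'confidence': 0.89}
0.68 108 161 231 255
```

Blue can held upright with its foot near z=128, as expected. Lower it.

```bash
python3 -m pendant '[[0,0.001,0.03,0],[0,0.001,0.07,0],[0,0.001,0.11,0],[0,0.001,0.14,0],[0,0.001,0.165,0],[0,0.001,0.18,0],[0,0.001,0.19,0],[0,0.001,0.197,0],[0,0.001,0.202,0],[0,0.001,0.204,0],[0,0.001,0.204,0],[0,0.001,0.204,0]]'; python3 -m pendant '[[0,0,0,0],[0,0,0,0],[0,0,0,0],[0,0,0,0],[0,0,0,0],[0,0,-0.03,0],[0,0,-0.08,0],[0,0,-0.13,0],[0,0,-0.18,0],[0,0,-0.2,0]]' -1; python3 plan.py 557,-47.5,195,-4.6 557,-47.5,82,-4.6
```

```text
t: 7.33
ee_pos: [574.4, -271.2, 74.7]
ee_rot: [3.129, 0.273, 0.001]
contact_force: [0.2, -0.0, -1.3]
gripper_width: 41.9
grip_force: 61.0
t: 8.17
ee_pos: [575.6, -271.6, 198.6]
ee_rot: [3.127, 0.272, 0.008]
contact_force: [0.8, -0.1, 0.1]
gripper_width: 85.0
grip_force: 0.0
at [ 575.6 -271.6  198.6] psi 9.95 w 85.0 t 8.17
557,-47.5,195,-4.6 -> [0.034, -0.3732, 0.0059, np.float64(0.0808)]
557,-47.5,82,-4.6 -> [0.034, -0.3732, 0.1943, np.float64(0.0808)]
```

```bash
python3 -m pendant '[[0.034,-0.373,0.006,0.081],[0.034,-0.373,0.006,0.081],[0.034,-0.373,0.006,0.081],[0.034,-0.373,0.006,0.081],[0.034,-0.373,0.006,0.081],[0.034,-0.373,0.006,0.081],[0.034,-0.373,0.006,0.081],[0.034,-0.373,0.006,0.081],[0.034,-0.373,0.006,0.081]]'; python3 plan.py 557,-47.5,81,-4.6
python3 - <<'E'
from h import *
p=imaging.capture("scene");save(p,"c.png",(200,120,400,290),3)
E
```

```text
t: 8.92
ee_pos: [555.5, -48.4, 190.5]
ee_rot: [3.138, -0.129, 0.0]
contact_force: [1.1, -0.3, 0.2]
gripper_width: 85.4
grip_force: 0.0
at [555.5 -48.4 190.5] psi -4.69 w 85.4 t 8.92
557,-47.5,81,-4.6 -> [0.0024, -0.0017, 0.1825, np.float64(-0.0005)]
```

View pics/c.png

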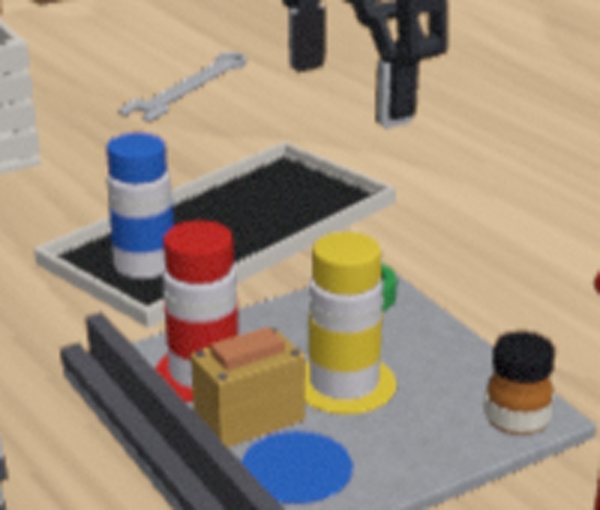

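The blue can stands in the side tray (crop 140,205), and the gripper straddles the yellow can (345,320). Grasp it.

```bash
python3 -m pendant '[[0.002,-0.002,0.03,0],[0.002,-0.002,0.07,0],[0.002,-0.002,0.11,0],[0.002,-0.002,0.14,0],[0.002,-0.002,0.16,0],[0.002,-0.002,0.175,0],[0.002,-0.002,0.18,0],[0.002,-0.002,0.18,0],[0.002,-0.002,0.18,0]]'; python3 plan.py;  python3 -m pendant '[[0,0,0,0],[0,0,0,0],[0,0,0,0],[0,0,0,0],[0,0,0,0],[0,0,0,0],[0,0,-0.03,0],[0,0,-0.06,0],[0,0,-0.1,0],[0,0,-0.14,0],[0,0,-0.17,0],[0,0,-0.19,0]]' 1; python3 plan.py 495.4,-284.3,196,10
```

```text
t: 9.72
ee_pos: [557.1, -46.5, 82.9]
ee_rot: [3.139, -0.128, 0.001]
contact_force: [-0.6, -0.4, 0.4]
gripper_width: 85.5
grip_force: 0.0
at [557.1 -46.5  82.9] psi -4.67 w 85.5 t 9.72
t: 10.72
ee_pos: [557.2, -45.9, 198.6]
ee_rot: [3.139, -0.127, 0.004]
contact_force: [0.4, -0.2, -1.7]
gripper_width: 41.2
grip_force: 61.2
at [557.2 -45.9 198.6] psi -4.62 w 41.2 t 10.72
495.4,-284.3,196,10 -> [-0.0707, 0.4044, 0.0044, np.float64(-0.0812)]
```

```bash
python3 -m pendant '[[-0.005,0.03,0,-0.01],[-0.012,0.07,0,-0.02],[-0.02,0.12,0,-0.03],[-0.03,0.17,0,-0.04],[-0.04,0.22,0,-0.05],[-0.047,0.27,0,-0.06],[-0.055,0.32,0,-0.07],[-0.063,0.36,0,-0.075],[-0.068,0.39,0,-0.081],[-0.07,0.4,0,-0.081],[-0.071,0.404,0,-0.081],[-0.071,0.404,0,-0.081]]'; python3 -m pendant '[[0,0,0,0],[0,0,0,0]]';python3 plan.py 495.4,-284.3,73.5,10
```

```text
t: 11.72
ee_pos: [494.7, -283.6, 196.3]
ee_rot: [-3.129, -0.272, 0.0]
contact_force: [0.6, 0.5, -1.2]
gripper_width: 41.4
grip_force: 61.2
t: 11.88
ee_pos: [495.4, -282.3, 196.5]
ee_rot: [-3.129, -0.276, -0.001]
contact_force: [0.9, 0.7, -2.5]
gripper_width: 41.0
grip_force: 61.2
at [ 495.4 -282.3  196.5] psi 10.09 w 41.0 t 11.88
495.4,-284.3,73.5,10 -> [-0.0006, 0.0033, 0.205, np.float64(0.0005)]
```

```bash
python3 -m pendant '[[0,0.003,0.03,0],[0,0.003,0.07,0],[0,0.003,0.11,0],[0,0.003,0.14,0],[0,0.003,0.165,0],[0,0.003,0.18,0],[0,0.003,0.19,0],[0,0.003,0.197,0],[0,0.003,0.202,0],[0,0.003,0.204,0],[0,0.003,0.205,0],[0,0.003,0.205,0]]'; python3 -m pendant '[[0,0,0,0],[0,0,0,0],[0,0,0,0],[0,0,0,0],[0,0,0,0],[0,0,-0.03,0],[0,0,-0.08,0],[0,0,-0.13,0],[0,0,-0.18,0],[0,0,-0.2,0]]' -1; python3 plan.py 623.9,-111,195,85.4
```

```text
t: 12.88
ee_pos: [495.3, -286.0, 73.9]
ee_rot: [3.129, 0.272, 0.001]
contact_force: [0.8, -0.3, -0.9]
gripper_width: 41.6
grip_force: 61.2
t: 13.72
ee_pos: [496.5, -286.6, 197.6]
ee_rot: [3.127, 0.272, 0.007]
contact_force: [1.0, -0.5, -0.3]
gripper_width: 85.6
grip_force: 0.0
at [ 496.5 -286.6  197.6] psi 9.95 w 85.6 t 13.72
623.9,-111,195,85.4 -> [0.2597, -0.2515, 0.0044, np.float64(-0.4191)]
```

```bash
python3 -m pendant '[[0.26,-0.251,0.004,-0.419],[0.26,-0.251,0.004,-0.419],[0.26,-0.251,0.004,-0.419],[0.26,-0.251,0.004,-0.419],[0.26,-0.251,0.004,-0.419],[0.26,-0.251,0.004,-0.419],[0.26,-0.251,0.004,-0.419],[0.26,-0.251,0.004,-0.419],[0.26,-0.251,0.004,-0.419],[0.26,-0.251,0.004,-0.419],[0.26,-0.251,0.004,-0.419],[0.26,-0.251,0.004,-0.419]]'; python3 -m pendant '[[0,0,0,0],[0,0,0,0]]';python3 plan.py 623.9,-111,82,85.4
```

```text
t: 14.72
ee_pos: [622.5, -110.8, 190.8]
ee_rot: [-2.306, -2.133, 0.0]
contact_force: [0.2, 0.3, -0.3]
gripper_width: 85.8
grip_force: 0.0
t: 14.88
ee_pos: [622.6, -110.7, 191.0]
ee_rot: [-2.312, -2.127, 0.0]
contact_force: [0.4, 0.6, 0.3]
gripper_width: 85.2
grip_force: 0.0
at [ 622.6 -110.7  191. ] psi 85.22 w 85.2 t 14.88
623.9,-111,82,85.4 -> [-0.0003, 0.0022, 0.1817, np.float64(-0.001)]
```

```bash
python3 -m pendant '[[0,0.002,0.03,0],[0,0.002,0.07,0],[0,0.002,0.11,0],[0,0.002,0.14,0],[0,0.002,0.16,0],[0,0.002,0.175,0],[0,0.002,0.18,0],[0,0.002,0.18,0],[0,0.002,0.18,0]]'; python3 plan.py;  python3 -m pendant '[[0,0,0,0],[0,0,0,0],[0,0,0,0],[0,0,0,0],[0,0,0,0],[0,0,0,0],[0,0,-0.03,0],[0,0,-0.06,0],[0,0,-0.1,0],[0,0,-0.14,0],[0,0,-0.17,0],[0,0,-0.2,0]]' 1; python3 plan.py 416.6,-298.2,200,10
```

```text
t: 15.63
ee_pos: [624.4, -110.6, 83.9]
ee_rot: [2.309, 2.129, 0.001]
contact_force: [-0.1, -0.7, 0.5]
gripper_width: 85.7
grip_force: 0.0
at [ 624.4 -110.6   83.9] psi 85.36 w 85.7 t 15.63
t: 16.63
ee_pos: [623.6, -110.7, 204.2]
ee_rot: [2.309, 2.13, 0.0]
contact_force: [-0.3, 0.1, -2.9]
gripper_width: 41.1
grip_force: 61.1
at [ 623.6 -110.7  204.2] psi 85.38 w 41.1 t 16.63
416.6,-298.2,200,10 -> [-0.3393, -0.3188, 0.0069, np.float64(0.4188)]
```

```bash
python3 -m pendant '[[-0.02,-0.019,0,0.03],[-0.05,-0.047,0,0.07],[-0.09,-0.084,0,0.11],[-0.13,-0.122,0,0.15],[-0.17,-0.16,0,0.19],[-0.21,-0.197,0,0.23],[-0.245,-0.23,0,0.27],[-0.275,-0.258,0,0.31],[-0.3,-0.282,0,0.35],[-0.32,-0.301,0,0.38],[-0.335,-0.315,0,0.41],[-0.339,-0.319,0,0.419]]'; python3 -m pendant '[[0,0,0,0],[0,0,0,0],[0,0,0,0]]';python3 plan.py 416.6,-298.2,74.5,10
```

```text
t: 17.63
ee_pos: [414.5, -299.7, 203.0]
ee_rot: [3.13, 0.261, -0.002]
contact_force: [-0.6, -0.0, -2.5]
gripper_width: 41.2
grip_force: 61.4
t: 17.88
ee_pos: [417.6, -297.0, 203.0]
ee_rot: [-3.129, -0.279, -0.001]
contact_force: [0.9, 0.1, -2.1]
gripper_width: 40.8
grip_force: 61.4
at [ 417.6 -297.   203. ] psi 10.18 w 40.8 t 17.88
416.6,-298.2,74.5,10 -> [-0.002, 0.0017, 0.2141, np.float64(0.001)]
```

Lower, release, retreat; then plan the core with ψ=175.4.

```bash
python3 -m pendant '[[-0.002,0.002,0.03,0],[-0.002,0.002,0.07,0],[-0.002,0.002,0.11,0],[-0.002,0.002,0.14,0],[-0.002,0.002,0.17,0],[-0.002,0.002,0.19,0],[-0.002,0.002,0.2,0],[-0.002,0.002,0.206,0],[-0.002,0.002,0.21,0],[-0.002,0.002,0.213,0],[-0.002,0.002,0.214,0],[-0.002,0.002,0.214,0]]'; python3 -m pendant '[[0,0,0,0],[0,0,0,0],[0,0,0,0],[0,0,0,0],[0,0,0,0],[0,0,-0.03,0],[0,0,-0.08,0],[0,0,-0.13,0],[0,0,-0.18,0],[0,0,-0.2,0]]' -1; python3 plan.py 523,-175,195,85.4 629,-52.3,160,175.4 629,-52.3,160,-4.6
python3 - <<'E'
from h import *
print(np.round(sense()["qpos"],2))
p=imaging.capture("scene");save(p,"d.png",(180,60,380,260),3)
p=imaging.capture("top");H=hsv(p);h,s,v=H[...,0],H[...,1],H[...,2]
print("core",rect(p,box((h>8)&(h<28)&(s>70)&(v>60),325,180,358,222),62))
for d in models.pinpoint(p,"core_mid")[:3]:print(d["location"],ray(p,d["location"],41))
E
```

```text
t: 18.88
ee_pos: [416.0, -299.5, 75.0]
ee_rot: [3.129, 0.273, 0.001]
contact_force: [-0.7, -0.6, -3.6]
gripper_width: 41.1
grip_force: 61.4
t: 19.72
ee_pos: [417.0, -300.1, 198.5]
ee_rot: [3.127, 0.272, 0.006]
contact_force: [0.8, 0.1, -0.2]
gripper_width: 85.7
grip_force: 0.0
at [ 417.  -300.1  198.5] psi 9.95 w 85.7 t 19.72
523,-175,195,85.4 -> [0.2101, -0.1749, 0.0058, np.float64(-0.4192)]
629,-52.3,160,175.4 -> [0.4194, -0.3458, 0.0642, np.float64(-0.9192)]
629,-52.3,160,-4.6 -> [0.4194, -0.3458, 0.0642, np.float64(0.0808)]
[ 0.73  0.36 -0.21  1.83  0.09  0.96 -0.92]
core [628.  -49.9  38.8  62.   84.4]
[222.2, 188.1] [651.4 158.6  41. ]
[339.6, 202.6] [626.2 -47.6  41. ]
[221.2, 282.4] [486.2 159.4  41. ]
```

View pics/d.png

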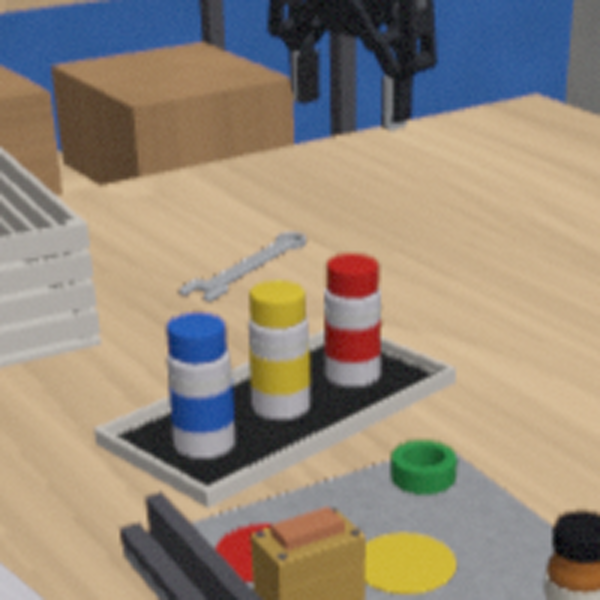

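All three cans stand upright in the side tray (crop 200,385; 280,350; 352,320); the core stands alone. Go to the core with ψ=-4.6.

```bash
python3 -m pendant '[[0.42,-0.346,0.064,0.081],[0.42,-0.346,0.064,0.081],[0.42,-0.346,0.064,0.081],[0.42,-0.346,0.064,0.081],[0.42,-0.346,0.064,0.081],[0.42,-0.346,0.064,0.081],[0.42,-0.346,0.064,0.081],[0.42,-0.346,0.064,0.081],[0.42,-0.346,0.064,0.081],[0.42,-0.346,0.064,0.081],[0.42,-0.346,0.064,0.081],[0.42,-0.346,0.064,0.081]]'; python3 -m pendant '[[0,0,0,0],[0,0,0,0]]';python3 plan.py 629,-51.7,52,-4.6
```

```text
t: 20.87
ee_pos: [626.9, -53.0, 155.3]
ee_rot: [3.138, -0.13, -0.003]
contact_force: [-0.6, -0.5, -0.2]
gripper_width: 85.4
grip_force: 0.0
t: 21.03
ee_pos: [627.5, -52.9, 156.4]
ee_rot: [3.138, -0.13, -0.0]
contact_force: [0.1, -0.4, 0.3]
gripper_width: 85.4
grip_force: 0.0
at [627.5 -52.9 156.4] psi -4.75 w 85.4 t 21.03
629,-51.7,52,-4.6 -> [0.0024, -0.0022, 0.174, np.float64(-0.0008)]
```

```bash
python3 -m pendant '[[0.002,-0.002,0.03,0],[0.002,-0.002,0.07,0],[0.002,-0.002,0.11,0],[0.002,-0.002,0.14,0],[0.002,-0.002,0.16,0],[0.002,-0.002,0.173,0],[0.002,-0.002,0.178,0],[0.002,-0.002,0.18,0],[0.002,-0.002,0.18,0]]'; python3 plan.py;  python3 -m pendant '[[0,0,0,0],[0,0,0,0],[0,0,0,0],[0,0,0,0],[0,0,0,0],[0,0,0,0],[0,0,0,0],[0,0,-0.02,0],[0,0,-0.05,0],[0,0,-0.08,0],[0,0,-0.11,0],[0,0,-0.13,0]]' 1; python3 -m pendant '[[0,0,-0.06,0],[0,0,-0.1,0],[0,0,-0.1,0]]'; python3 plan.py 509.3,304.6,180,-3.3
python3 - <<'E'
from h import *
print(np.round(sense()["qpos"],2))
p=imaging.capture("scene");save(p,"e.png",(200,120,400,290),3)
E
```

```text
t: 21.78
ee_pos: [629.8, -50.4, 48.9]
ee_rot: [-3.139, 0.127, -0.002]
contact_force: [0.9, 0.6, 0.3]
gripper_width: 85.5
grip_force: 0.0
at [629.8 -50.4  48.9] psi -4.64 w 85.5 t 21.78
t: 22.78
ee_pos: [629.3, -50.3, 128.1]
ee_rot: [-3.139, 0.127, -0.001]
contact_force: [0.5, 0.2, -4.4]
gripper_width: 35.6
grip_force: 60.5
t: 23.03
ee_pos: [631.7, -50.2, 192.1]
ee_rot: [-3.139, 0.127, -0.013]
contact_force: [2.2, 0.1, -3.1]
gripper_width: 35.0
grip_force: 61.4
at [631.7 -50.2 192.1] psi -4.63 w 35.0 t 23.03
509.3,304.6,180,-3.3 -> [-0.2511, -0.573, 0.0202, np.float64(-0.0074)]
[ 0.15  0.54 -0.18  1.53  0.11  1.08 -1.71]
```

View pics/e.png

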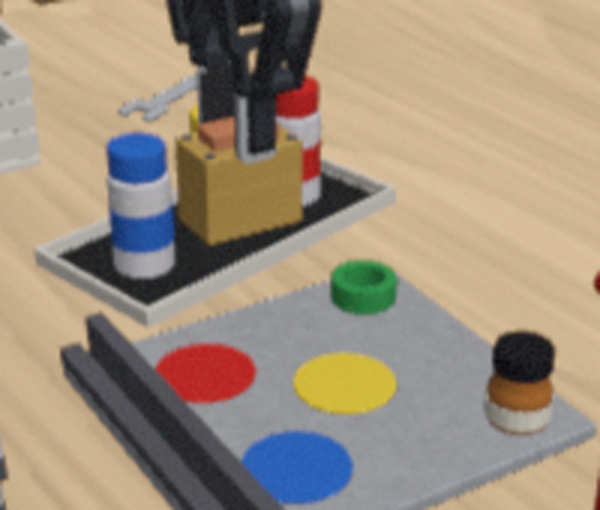

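```bash
python3 -m pendant '[[-0.01,-0.023,0,0],[-0.03,-0.069,0,0],[-0.054,-0.124,0,0],[-0.08,-0.183,0,0],[-0.106,-0.242,0,0],[-0.132,-0.301,0,0],[-0.158,-0.36,0,-0.007],[-0.182,-0.416,0,-0.007],[-0.205,-0.468,0.01,-0.007],[-0.225,-0.514,0.01,-0.007],[-0.24,-0.548,0.02,-0.007],[-0.249,-0.568,0.02,-0.007]]'; python3 -m pendant '[[0,0,0,0],[0,0,0,0],[0,0,0,0]]';python3 plan.py 510,304.2,100,-3.3 510,304.2,53,-3.3
python3 - <<'E'
from h import *
p=imaging.capture("scene");save(p,"f.png",(380,230,580,400),3)
E
```

```text
t: 24.08
ee_pos: [503.9, 304.6, 171.6]
ee_rot: [3.14, -0.085, -0.008]
contact_force: [-0.2, 0.4, -5.3]
gripper_width: 35.3
grip_force: 61.3
t: 24.33
ee_pos: [508.2, 299.5, 173.6]
ee_rot: [3.138, -0.095, -0.001]
contact_force: [0.3, -1.1, -4.5]
gripper_width: 35.0
grip_force: 61.3
at [508.2 299.5 173.6] psi -3.47 w 35.0 t 24.33
510,304.2,100,-3.3 -> [0.0025, -0.0081, 0.1227, np.float64(-0.0009)]
510,304.2,53,-3.3 -> [0.0025, -0.0081, 0.201, np.float64(-0.0009)]
```

View pics/f.png

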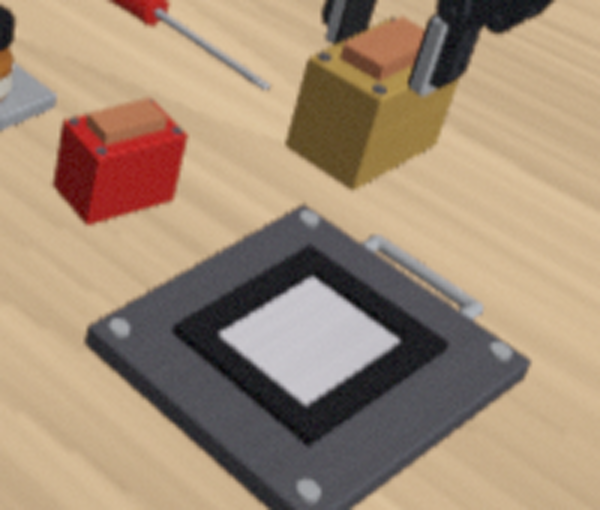

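The core hangs level over the mould, its long side along the frame's. Lower to just above the frame, check, then seat it.

```bash
python3 -m pendant '[[0.002,-0.006,0.02,0],[0.002,-0.006,0.05,0],[0.002,-0.006,0.08,0],[0.002,-0.006,0.11,0],[0.002,-0.006,0.14,0],[0.002,-0.006,0.16,0],[0.002,-0.006,0.17,0],[0.002,-0.006,0.175,0],[0.002,-0.006,0.175,0],[0.002,-0.006,0.175,0]]';python3 plan.py 510,304.2,52.5,-3.3
python3 - <<'E'
from h import *
p=imaging.capture("scene");save(p,"g.png",(400,270,560,400),4)
r=[(510+np.cos(np.radians(-3.3))*a*39-np.sin(np.radians(-3.3))*b*28,304.2+np.sin(np.radians(-3.3))*a*39+np.cos(np.radians(-3.3))*b*28,15) for a,b in((1,1),(1,-1),(-1,-1),(-1,1))]
print([proj(p,x) for x in r])
E
```

```text
t: 25.22
ee_pos: [509.8, 305.0, 69.7]
ee_rot: [-3.14, 0.093, -0.001]
contact_force: [-0.7, 0.6, -4.7]
gripper_width: 35.2
grip_force: 61.3
at [509.8 305.   69.7] psi -3.4 w 35.2 t 25.22
510,304.2,52.5,-3.3 -> [0.0004, 0.0014, 0.0286, np.float64(-0.0005)]
[[480, 366], [449, 341], [483, 321], [513, 343]]
```

View pics/g.png

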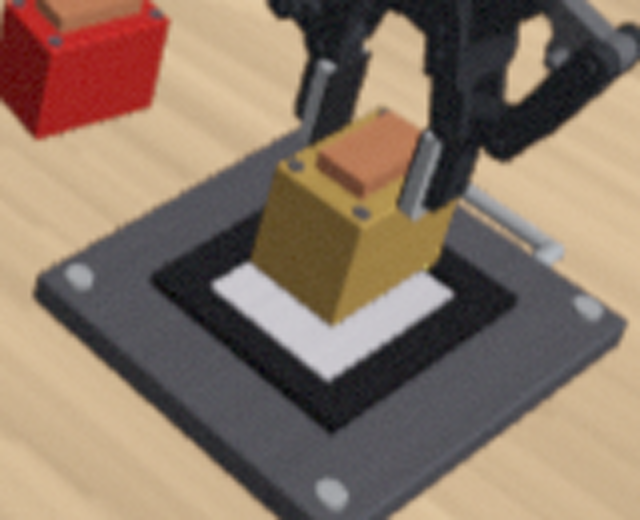

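Core is centred over the recess (corner 483,350 with 18 mm left to go). Lower and release.

```bash
python3 -m pendant '[[0,0,0.006,0],[0,0,0.012,0],[0,0,0.018,0],[0,0,0.022,0],[0,0,0.025,0],[0,0,0.027,0],[0,0,0.028,0],[0,0,0.028,0]]'; python3 -m pendant '[[0,0,0,0],[0,0,0,0],[0,0,0,0],[0,0,0,0],[0,0,0,0],[0,0,-0.03,0],[0,0,-0.08,0],[0,0,-0.14,0],[0,0,-0.2,0],[0,0,-0.23,0],[0,0,-0.23,0]]' -1;python3 plan.py 416.6,-299,195,10
python3 - <<'E'
from h import *
print(np.round(sense()["qpos"],2))
p=imaging.capture("scene");save(p,"i.png",(400,270,560,400),4)
E
```

```text
t: 25.93
ee_pos: [509.2, 305.1, 52.4]
ee_rot: [-3.14, 0.092, 0.0]
contact_force: [-0.4, -0.3, -5.0]
gripper_width: 35.4
grip_force: 61.4
t: 26.85
ee_pos: [511.3, 306.6, 195.6]
ee_rot: [-3.135, 0.092, -0.011]
contact_force: [0.7, 0.6, 0.7]
gripper_width: 85.2
grip_force: 0.0
at [511.3 306.6 195.6] psi -3.37 w 85.2 t 26.85
416.6,-299,195,10 -> [-0.0982, 1.0168, 0.001, np.float64(-0.0743)]
[-0.43  0.48 -0.23  1.63  0.12  1.04 -2.33]
```

View pics/i.png

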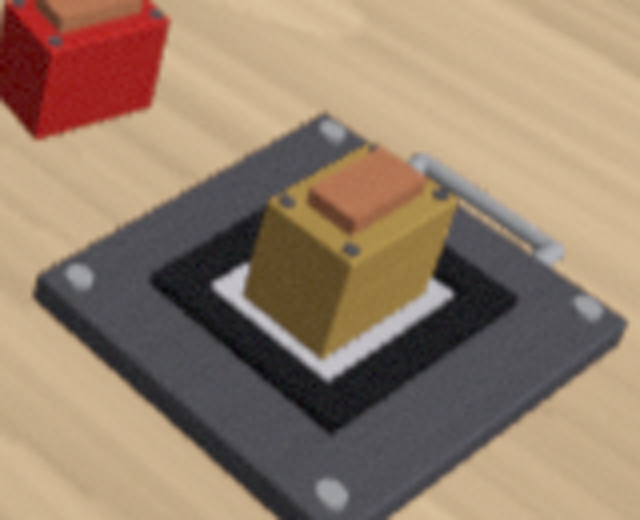

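Core lies flat inside the recess, aligned. Now the cans; blue first.

```bash
python3 plan.py 574.4,-271,190,10; python3 -m pendant '[[0.05,0.48,0,-0.03],[0.05,0.48,0,-0.03],[0.05,0.48,0,-0.03],[0.05,0.48,0,-0.03],[0.05,0.48,0,-0.03],[0.05,0.48,0,-0.03],[0.05,0.48,0,-0.03],[0.05,0.48,0,-0.03]]'; python3 plan.py 574.4,-271,190,10
```

```text
at [510.4 305.8 193. ] psi -3.38 w 85.4 t 26.9
574.4,-271,190,10 -> [0.1631, 0.9533, 0.0051, np.float64(-0.0743)]
t: 27.57
ee_pos: [521.4, 5.3, 188.9]
ee_rot: [3.136, 0.037, -0.004]
contact_force: [0.1, -0.5, 0.7]
gripper_width: 85.2
grip_force: 0.0
at [521.4   5.3 188.9] psi 1.36 w 85.2 t 27.57
574.4,-271,190,10 -> [0.0773, 0.4625, -0.0018, np.float64(-0.048)]
```

```bash
python3 -m pendant '[[0.077,0.46,-0.005,-0.048],[0.077,0.46,-0.005,-0.048],[0.077,0.46,-0.005,-0.048],[0.077,0.46,-0.005,-0.048],[0.077,0.46,-0.005,-0.048],[0.077,0.46,-0.005,-0.048],[0.077,0.46,-0.005,-0.048],[0.077,0.46,-0.005,-0.048],[0.077,0.46,-0.005,-0.048],[0.077,0.46,-0.005,-0.048]]'; python3 plan.py 574.4,-271.2,73,10
python3 - <<'E'
from h import *
p=imaging.capture("scene")
for c,z in(("blue",60),("yellow",60),("red",60)):
    r=models.outline_of(p,f"can_{c}_mid")[0];ys,xs=np.where(r["region"]);print(c,round(r["confidence"],2),xs.min(),xs.max(),ys.min(),ys.max())
for q in((574.4,-271.2),(495.3,-286),(416,-299.5)):print(proj(p,(*q,5)),proj(p,(*q,105)))
E
```

```text
t: 28.4
ee_pos: [577.8, -257.3, 192.0]
ee_rot: [-3.126, -0.292, 0.003]
contact_force: [0.1, 1.1, 0.5]
gripper_width: 85.5
grip_force: 0.0
at [ 577.8 -257.3  192. ] psi 10.69 w 85.5 t 28.4
574.4,-271.2,73,10 -> [-0.0099, 0.0217, 0.1983, np.float64(0.0038)]
blue 0.98 236 257 165 211
yellow 0.86 263 282 153 198
red 0.69 288 307 144 187
[248, 206] [245, 166]
[273, 194] [272, 155]
[297, 183] [297, 145]
```

```bash
python3 -m pendant '[[-0.01,0.022,0.01,0.004],[-0.01,0.022,0.01,0.004],[-0.01,0.022,0.01,0.004],[-0.01,0.022,0.01,0.004]]'; python3 plan.py 574.4,-271.2,73,10
```

```text
t: 28.93
ee_pos: [574.6, -272.8, 187.3]
ee_rot: [-3.13, -0.271, 0.0]
contact_force: [1.7, 0.1, 1.0]
gripper_width: 85.4
grip_force: 0.0
at [ 574.6 -272.8  187.3] psi 9.91 w 85.4 t 28.93
574.4,-271.2,73,10 -> [0.0002, -0.0026, 0.1904, np.float64(-0.0005)]
```

```bash
python3 -m pendant '[[0,-0.002,0.03,0],[0,-0.002,0.07,0],[0,-0.002,0.11,0],[0,-0.002,0.14,0],[0,-0.002,0.165,0],[0,-0.002,0.182,0],[0,-0.002,0.19,0],[0,-0.002,0.19,0],[0,-0.002,0.19,0]]'; python3 plan.py;  python3 -m pendant '[[0,0,0,0],[0,0,0,0],[0,0,0,0],[0,0,0,0],[0,0,0,0],[0,0,0,0],[0,0,-0.03,0],[0,0,-0.06,0],[0,0,-0.1,0],[0,0,-0.14,0],[0,0,-0.18,0],[0,0,-0.21,0]]' 1; python3 plan.py 633.7,5.3,195,85.4
```

```text
t: 29.68
ee_pos: [575.1, -271.4, 74.0]
ee_rot: [3.129, 0.273, 0.001]
contact_force: [0.5, -0.5, 1.1]
gripper_width: 85.5
grip_force: 0.0
at [ 575.1 -271.4   74. ] psi 9.96 w 85.5 t 29.68
t: 30.68
ee_pos: [574.8, -271.5, 201.4]
ee_rot: [3.129, 0.272, 0.002]
contact_force: [0.3, -0.3, -1.0]
gripper_width: 41.0
grip_force: 60.9
at [ 574.8 -271.5  201.4] psi 9.95 w 41.0 t 30.68
633.7,5.3,195,85.4 -> [0.1765, -0.4373, 0.0107, np.float64(-0.4192)]
```

```bash
python3 -m pendant '[[0.012,-0.03,0,-0.03],[0.028,-0.07,0,-0.07],[0.046,-0.115,0,-0.11],[0.065,-0.16,0,-0.15],[0.083,-0.205,0,-0.19],[0.101,-0.25,0,-0.23],[0.12,-0.297,0,-0.27],[0.138,-0.342,0,-0.31],[0.153,-0.38,0,-0.35],[0.166,-0.41,0,-0.38],[0.173,-0.43,0.005,-0.41],[0.176,-0.437,0.01,-0.419]]'; python3 -m pendant '[[0,0,0,0],[0,0,0,0],[0,0,0,0],[0,0,0,0]]';python3 plan.py 633.7,5.3,84,85.4
```

```text
t: 31.68
ee_pos: [633.2, 8.4, 193.3]
ee_rot: [-2.3, -2.138, -0.002]
contact_force: [-0.7, 0.6, -1.8]
gripper_width: 41.0
grip_force: 61.1
t: 32.02
ee_pos: [633.2, 3.5, 193.5]
ee_rot: [2.313, 2.125, -0.001]
contact_force: [-0.4, 0.5, -2.5]
gripper_width: 41.2
grip_force: 61.1
at [633.2   3.5 193.5] psi 85.17 w 41.2 t 32.02
633.7,5.3,84,85.4 -> [0.0031, 0.0005, 0.1825, np.float64(-0.0013)]
```

```bash
python3 -m pendant '[[0.002,0,0.03,0],[0.002,0,0.07,0],[0.002,0,0.11,0],[0.002,0,0.14,0],[0.002,0,0.16,0],[0.002,0,0.17,0],[0.002,0,0.17,0],[0.002,0,0.17,0],[0.002,0,0.17,0]]';python3 plan.py 633.7,5.3,84,85.4
```

```text
t: 32.77
ee_pos: [634.2, 6.4, 92.7]
ee_rot: [2.309, 2.129, 0.003]
contact_force: [0.5, -0.9, -0.9]
gripper_width: 40.8
grip_force: 61.1
at [634.2   6.4  92.7] psi 85.35 w 40.8 t 32.77
633.7,5.3,84,85.4 -> [-0.002, -0.0007, 0.0145, np.float64(-0.0003)]
```

```bash
python3 -m pendant '[[-0.001,-0.001,0.005,0],[-0.002,-0.001,0.01,0],[-0.002,-0.001,0.0125,0],[-0.002,-0.001,0.0145,0],[-0.002,-0.001,0.0145,0],[-0.002,-0.001,0.0145,0]]'; python3 plan.py;python3 -m pendant '[[0,0,0,0],[0,0,0,0],[0,0,0,0],[0,0,0,0],[0,0,0,0],[0,0,-0.03,0],[0,0,-0.07,0],[0,0,-0.12,0],[0,0,-0.16,0],[0,0,-0.18,0],[0,0,-0.18,0]]' -1; python3 plan.py 495.3,-286,190,10
```

```text
t: 33.27
ee_pos: [633.2, 5.3, 85.4]
ee_rot: [2.308, 2.128, 0.002]
contact_force: [-5.9, -0.5, 16.4]
gripper_width: 40.9
grip_force: 63.0
at [633.2   5.3  85.4] psi 85.36 w 40.9 t 33.27
t: 34.18
ee_pos: [634.3, 5.7, 193.9]
ee_rot: [2.307, 2.128, 0.007]
contact_force: [0.8, 0.3, -0.1]
gripper_width: 85.3
grip_force: 0.0
at [634.3   5.7 193.9] psi 85.37 w 85.3 t 34.18
495.3,-286,190,10 -> [-0.5033, -0.1917, 0.0066, np.float64(0.4187)]
```

```bash
python3 -m pendant '[[-0.503,-0.192,0.006,0.419],[-0.503,-0.192,0.006,0.419],[-0.503,-0.192,0.006,0.419],[-0.503,-0.192,0.006,0.419],[-0.503,-0.192,0.006,0.419],[-0.503,-0.192,0.006,0.419],[-0.503,-0.192,0.006,0.419],[-0.503,-0.192,0.006,0.419],[-0.503,-0.192,0.006,0.419],[-0.503,-0.192,0.006,0.419],[-0.503,-0.192,0.006,0.419],[-0.503,-0.192,0.006,0.419]]'; python3 -m pendant '[[0,0,0,0],[0,0,0,0],[0,0,0,0],[0,0,0,0]]'; python3 plan.py 495.3,-286,73,10
```

```text
t: 35.18
ee_pos: [492.8, -286.3, 185.9]
ee_rot: [-3.129, -0.267, 0.003]
contact_force: [-0.1, -0.1, 0.1]
gripper_width: 85.3
grip_force: 0.0
t: 35.52
ee_pos: [493.5, -286.2, 186.9]
ee_rot: [-3.129, -0.275, 0.0]
contact_force: [-0.6, -0.1, -1.2]
gripper_width: 85.6
grip_force: 0.0
at [ 493.5 -286.2  186.9] psi 10.03 w 85.6 t 35.52
495.3,-286,73,10 -> [0.003, 0.0002, 0.1898, np.float64(0.0002)]
```

```bash
python3 -m pendant '[[0.003,0,0.03,0],[0.003,0,0.07,0],[0.003,0,0.11,0],[0.003,0,0.14,0],[0.003,0,0.165,0],[0.003,0,0.182,0],[0.003,0,0.188,0],[0.003,0,0.188,0],[0.003,0,0.188,0]]'; python3 plan.py;  python3 -m pendant '[[0,0,0,0],[0,0,0,0],[0,0,0,0],[0,0,0,0],[0,0,0,0],[0,0,0,0],[0,0,-0.03,0],[0,0,-0.06,0],[0,0,-0.1,0],[0,0,-0.14,0],[0,0,-0.18,0],[0,0,-0.2,0]]' 1; python3 plan.py 556.9,-47,195,-4.6
```

```text
t: 36.27
ee_pos: [495.7, -286.2, 74.9]
ee_rot: [3.129, 0.273, 0.001]
contact_force: [0.9, -0.2, 1.0]
gripper_width: 85.3
grip_force: 0.0
at [ 495.7 -286.2   74.9] psi 9.96 w 85.3 t 36.27
t: 37.27
ee_pos: [496.1, -286.4, 197.3]
ee_rot: [3.128, 0.272, 0.005]
contact_force: [0.6, -0.1, -2.2]
gripper_width: 41.2
grip_force: 61.3
at [ 496.1 -286.4  197.3] psi 9.95 w 41.2 t 37.27
556.9,-47,195,-4.6 -> [0.1687, -0.3754, 0.0039, np.float64(0.0809)]
```

```bash
python3 -m pendant '[[0.012,-0.027,0,0.01],[0.03,-0.067,0,0.02],[0.05,-0.111,0,0.03],[0.07,-0.156,0,0.04],[0.09,-0.2,0,0.05],[0.11,-0.245,0,0.06],[0.13,-0.289,0,0.07],[0.146,-0.325,0,0.08],[0.158,-0.352,0,0.081],[0.166,-0.37,0,0.081],[0.169,-0.375,0,0.081],[0.169,-0.375,0,0.081]]'; python3 -m pendant '[[0,0,0.02,0],[0,0,0.06,0],[0,0,0.1,0],[0,0,0.14,0],[0,0,0.16,0],[0,0,0.168,0],[0,0,0.168,0],[0,0,0.168,0],[0,0,0.168,0]]';python3 plan.py 556.9,-47,85,-4.6
```

```text
t: 38.27
ee_pos: [556.3, -46.4, 194.3]
ee_rot: [3.139, -0.124, -0.0]
contact_force: [-1.0, -0.8, -1.6]
gripper_width: 41.0
grip_force: 61.4
t: 39.02
ee_pos: [557.0, -47.5, 94.6]
ee_rot: [3.139, -0.128, 0.003]
contact_force: [-0.1, 0.1, -1.7]
gripper_width: 40.9
grip_force: 61.3
at [557.  -47.5  94.6] psi -4.67 w 40.9 t 39.02
556.9,-47,85,-4.6 -> [-0.0003, -0.0009, 0.0161, np.float64(-0.0004)]
```

```bash
python3 -m pendant '[[0,-0.001,0.005,0],[0,-0.001,0.009,0],[0,-0.001,0.012,0],[0,-0.001,0.0145,0],[0,-0.001,0.0145,0],[0,-0.001,0.0145,0]]'; python3 plan.py;python3 -m pendant '[[0,0,0,0],[0,0,0,0],[0,0,0,0],[0,0,0,0],[0,0,0,0],[0,0,-0.03,0],[0,0,-0.07,0],[0,0,-0.12,0],[0,0,-0.16,0],[0,0,-0.18,0],[0,0,-0.18,0]]' -1; python3 plan.py 416,-299.5,190,10
```

```text
t: 39.52
ee_pos: [557.0, -46.3, 86.3]
ee_rot: [3.139, -0.127, 0.003]
contact_force: [-2.7, 0.1, 10.9]
gripper_width: 41.2
grip_force: 62.7
at [557.  -46.3  86.3] psi -4.62 w 41.2 t 39.52
t: 40.43
ee_pos: [558.0, -46.3, 195.8]
ee_rot: [3.139, -0.127, 0.008]
contact_force: [-0.6, -0.3, -0.1]
gripper_width: 85.6
grip_force: 0.0
at [558.  -46.3 195.8] psi -4.63 w 85.6 t 40.43
416,-299.5,190,10 -> [-0.2018, 0.4397, 0.0097, np.float64(-0.0813)]
```

```bash
python3 -m pendant '[[-0.202,0.44,0.01,-0.081],[-0.202,0.44,0.01,-0.081],[-0.202,0.44,0.01,-0.081],[-0.202,0.44,0.01,-0.081],[-0.202,0.44,0.01,-0.081],[-0.202,0.44,0.01,-0.081],[-0.202,0.44,0.01,-0.081],[-0.202,0.44,0.01,-0.081],[-0.202,0.44,0.01,-0.081],[-0.202,0.44,0.01,-0.081],[-0.202,0.44,0.01,-0.081],[-0.202,0.44,0.01,-0.081]]'; python3 plan.py 416,-299.5,74,10
```

```text
t: 41.43
ee_pos: [415.1, -298.1, 186.5]
ee_rot: [-3.129, -0.277, -0.0]
contact_force: [-0.4, 0.2, -0.9]
gripper_width: 85.2
grip_force: 0.0
at [ 415.1 -298.1  186.5] psi 10.11 w 85.2 t 41.43
416,-299.5,74,10 -> [0.0011, 0.0025, 0.1875, np.float64(0.0006)]
```

```bash
python3 -m pendant '[[0,0.002,0.03,0],[0,0.002,0.07,0],[0,0.002,0.11,0],[0,0.002,0.14,0],[0,0.002,0.165,0],[0,0.002,0.182,0],[0,0.002,0.187,0],[0,0.002,0.187,0],[0,0.002,0.187,0]]'; python3 plan.py;  python3 -m pendant '[[0,0,0,0],[0,0,0,0],[0,0,0,0],[0,0,0,0],[0,0,0,0],[0,0,0,0],[0,0,-0.03,0],[0,0,-0.06,0],[0,0,-0.1,0],[0,0,-0.14,0],[0,0,-0.18,0],[0,0,-0.21,0]]' 1; python3 plan.py 624.2,-110.8,195,85.4
```

```text
t: 42.18
ee_pos: [415.1, -300.3, 75.0]
ee_rot: [3.13, 0.275, 0.001]
contact_force: [0.2, -0.3, -0.1]
gripper_width: 85.3
grip_force: 0.0
at [ 415.1 -300.3   75. ] psi 10.03 w 85.3 t 42.18
t: 43.18
ee_pos: [414.5, -300.9, 202.5]
ee_rot: [3.129, 0.272, 0.002]
contact_force: [-0.2, -0.4, -2.5]
gripper_width: 41.0
grip_force: 61.2
at [ 414.5 -300.9  202.5] psi 9.94 w 41.0 t 43.18
624.2,-110.8,195,85.4 -> [0.399, -0.2517, 0.0126, np.float64(-0.4192)]
```

```bash
python3 -m pendant '[[0.025,-0.016,0,-0.03],[0.06,-0.038,0,-0.07],[0.1,-0.063,0,-0.11],[0.145,-0.091,0,-0.15],[0.19,-0.12,0,-0.19],[0.235,-0.148,0,-0.23],[0.275,-0.173,0,-0.27],[0.315,-0.199,0,-0.31],[0.35,-0.221,0,-0.35],[0.375,-0.237,0,-0.38],[0.392,-0.247,0.005,-0.41],[0.399,-0.252,0.01,-0.419]]'; python3 -m pendant '[[0,0,0,0],[0,0,0,0],[0,0,0.02,0],[0,0,0.06,0],[0,0,0.1,0],[0,0,0.13,0],[0,0,0.15,0],[0,0,0.165,0],[0,0,0.165,0],[0,0,0.165,0],[0,0,0.165,0]]';python3 plan.py 624.2,-110.8,86,85.4
```

```text
t: 44.18
ee_pos: [625.1, -108.6, 194.2]
ee_rot: [-2.302, -2.137, -0.002]
contact_force: [-0.4, 0.1, -2.7]
gripper_width: 41.1
grip_force: 61.4
t: 45.1
ee_pos: [624.8, -110.6, 96.8]
ee_rot: [2.309, 2.128, 0.002]
contact_force: [0.4, 0.4, -2.4]
gripper_width: 40.8
grip_force: 61.3
at [ 624.8 -110.6   96.8] psi 85.34 w 40.8 t 45.1
624.2,-110.8,86,85.4 -> [-0.0003, -0.001, 0.018, np.float64(-0.0003)]
```

```bash
python3 -m pendant '[[0,-0.001,0.006,0],[0,-0.001,0.011,0],[0,-0.001,0.014,0],[0,-0.001,0.0165,0],[0,-0.001,0.0175,0],[0,-0.001,0.0175,0]]'; python3 plan.py;python3 -m pendant '[[0,0,0,0],[0,0,0,0],[0,0,0,0],[0,0,0,0],[0,0,0,0],[0,0,-0.03,0],[0,0,-0.07,0],[0,0,-0.12,0],[0,0,-0.18,0],[0,0,-0.25,0],[0,0,-0.3,0]]' -1; python3 plan.py 500,-280,260,85.4
```

```text
t: 45.6
ee_pos: [623.6, -110.4, 86.6]
ee_rot: [2.309, 2.129, 0.0]
contact_force: [-3.3, 0.4, 8.3]
gripper_width: 41.3
grip_force: 62.5
at [ 623.6 -110.4   86.6] psi 85.37 w 41.3 t 45.6
t: 46.52
ee_pos: [623.9, -110.2, 268.5]
ee_rot: [2.308, 2.129, 0.003]
contact_force: [2.5, -0.6, 1.0]
gripper_width: 85.5
grip_force: 0.0
at [ 623.9 -110.2  268.5] psi 85.39 w 85.5 t 46.52
500,-280,260,85.4 -> [-0.2987, -0.1831, 0.0142, np.float64(-0.0001)]
```

Move aside and check from above.

```bash
python3 -m pendant '[[-0.3,-0.18,0,0],[-0.3,-0.18,0,0],[-0.3,-0.18,0,0],[-0.3,-0.18,0,0],[-0.3,-0.18,0,0],[-0.3,-0.18,0,0],[-0.3,-0.18,0,0],[-0.3,-0.18,0,0]]'
python3 - <<'E'
from h import *
p=imaging.capture("top");save(p,"j.png",(90,145,430,320),2.3)
for d in models.pinpoint(p,"jar")[:1]:print("jar",ray(p,d["location"],12))
q=imaging.capture("scene")
for P in (p,q):
  for c,g in dict(red=(624.4,-110.8),yellow=(556.9,-47),blue=(633.7,5.4)).items():
    d=models.pinpoint(P,f"can_{c}_mid")[0];print(c,np.round(d["location"]),round(d["confidence"],2),ray(P,d["location"],65),"goal",g)
save(q,"k.png",(190,150,560,400),2.1)
E
```

```text
t: 47.18
ee_pos: [501.5, -280.9, 265.2]
ee_rot: [-2.31, -2.129, -0.001]
contact_force: [0.6, -0.5, -0.0]
gripper_width: 85.4
grip_force: 0.0
jar [496.   45.1  12. ]
red [377. 202.] 0.71 [ 625.8 -110.7   65. ] goal (624.4, -110.8)
yellow [339. 240.] 0.83 [559.5 -45.4  65. ] goal (556.9, -47)
blue [310. 197.] 0.98 [633.8   4.1  65. ] goal (633.7, 5.4)
red [311. 248.] 0.55 [611.1  14.5  65. ] goal (624.4, -110.8)
yellow [318. 222.] 0.55 [547.4 -47.2  65. ] goal (556.9, -47)
blue [299. 249.] 0.61 [629.6   3.1  65. ] goal (633.7, 5.4)
```

View pics/j.png

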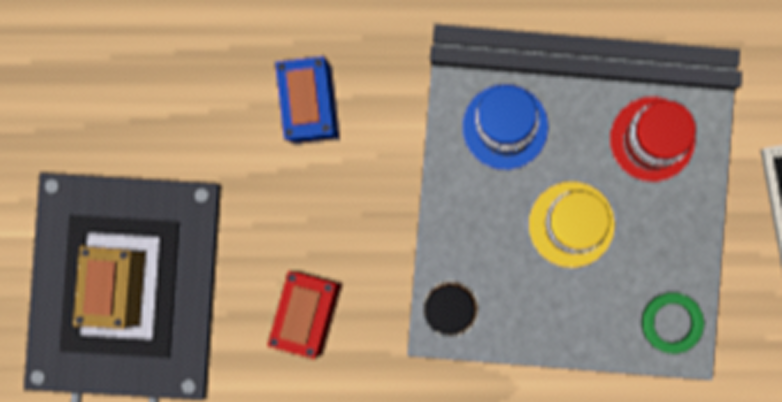

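View pics/k.png

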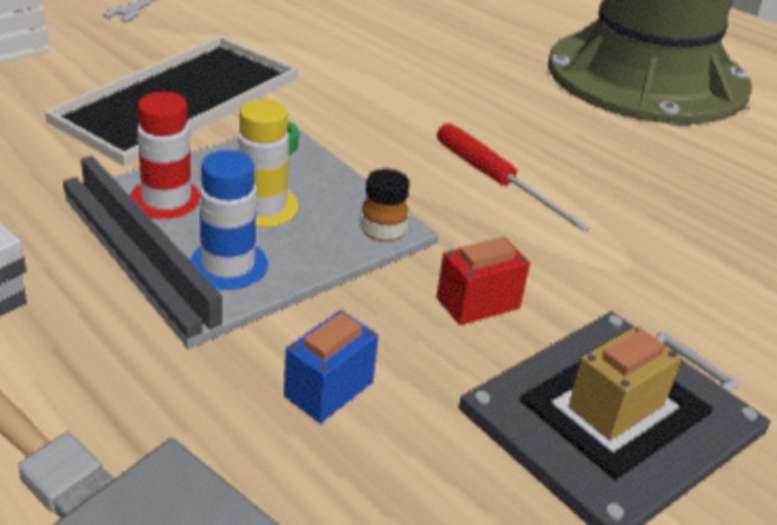

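The cans stand upright in the middle of their own spots (crop j: blue 506,125; red 655,138; yellow 573,223). The core lies flat in the frame (105,288), and the jar (450,308) was not moved. Handing in.

```bash
python3 -c "
from bench import env;print(env.finish_job())"
```

```text
the job is handed in; nothing more can be done
None
```

The job is done and handed in at about 47 s of the 134 s: all three cans stood in the side tray first, the core then went flat and aligned into the mould frame, and each can is back upright in the middle of its own spot, with the jar left where it was.

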